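Spin the carving turntable and brake it on the mark

ROBOT

A 6-joint arm with a two-finger parallel gripper is mounted at the origin on the work surface. World frame = base frame: x ahead of the robot, y to its left, z up, the work surface at z = 0. Lengths are in mm, angles in degrees, forces in N, time in s.
With the tool pointing down it reaches from about 300 to 850 mm from the base axis. Payload 5.4 kg.
Tool frame: the origin (TCP) lies between the finger pads; the fingertips stand 11 mm ahead of it and the grasp point (between the pads) lies 8 mm behind it; z points along the fingers, y is the line along which they close (so a half turn about z gives the same grasp; the last joint's range is limited). The gripper opens to 85 mm and grips with 20 to 120 N. Pads are 22 mm wide; open, the fingers measure 114 mm over their backs; the gripper's body (76 mm by 85 mm) begins 54 mm behind the grasp point. The pads swing forward as they close: fully open they stand 13 mm farther back than shut.
Start: joints at [-81.652, 9.076, 91.501, -0, 79.423, -12.038], TCP at [200.271, -538.978, 204.899] pointing down, gripper open.
Joint ranges: [-166.64, 166.64], [-54.1, 131.32], [10.49, 154.53], [-73.88, 253.88], [9.74, 151.15], [-171.62, 171.62]. Speed limits (degrees/s): [147.25, 147.25, 180, 180, 180, 180].

INTERFACE

Orientations are given as a 3x3 rotation matrix whose columns are the frame's x, y, z axes.
In Python, from cell import manip, grab_frame, get_calibration gives the robot as it stands. The module is installed in compiled form; this text tells all that it offers.
- The arm moves only by the shell command python3 -m crank 'ROWS' [FORCE]. ROWS is a JSON object of lists of equal length, an entry for each row: "travel": the shift along the tool's x, y, z in mm, a list of three; "rot": the turn, a rotation vector about the tool's x, y, z in rad, a list of three; "fingers": the closure, from 0 (fully open) to 1 (shut). In form: {"travel": [[x, y, z], ...], "rot": [[rx, ry, rz], ...], "fingers": [fingers, ...]}. A call has 1 to 10 rows; each row shifts and turns the commanded pose from where the row before left it, along the tool's axes as they then stand; what a row does not reach is not made up. A row lasts 1/12 s, in which the tool goes at most 41.7 mm and 7.16 degrees, less where a joint would pass 70% of its speed; a pose out of reach is approached as far as the arm can. A call is refused whole if a number of a shift passes 41.7 or a number of a turn 0.125, either way. A call with a gripper value outside its range is refused whole. The fingers move at their own pace and stop on an object; FORCE is the grip in N (left out, the last holds). Time passes only in rows, so rows that do not move let the fingers close. It gives the time, the measured TCP pose, the force, the opening and the grip force at its end, in the units of the state.
- manip.get_obs(): the state, without advancing time (a new reading comes with each control period).
- grab_frame(name): name is "scene" or "top"; returns (picture, depth): 400x640x3 uint8, red, green, blue; 400x640 float32, mm along the optical axis (not along the pixel's ray), 0 where there is no reading.
- get_calibration(name): a dict with "mtx" (3x3 intrinsics, pixels), "D" ([k1, k2, p1, p2, k3] as OpenCV has them; the pictures are not rectified), "origin" and "orientation" of the camera in the world. Camera axes: x right, y down, z forward; pixel columns grow to the right and rows downward; lengths in mm; the calibration is good to about 2 mm. A picture is of the moment at which its call begins. get_calibration takes no time and is no camera call.
- manip.finish_job(): hands the job in; it is judged then, once.
The state is a dict: "time_s": time; "qpos": joint angles; "qvel": joint speeds; "joint_efforts": joint torques, N m; "tool_pos": TCP position; "orientation": TCP orientation; "wrist_force": force on the tool from outside, world axes, zero at the start; "ft_torque": the same for the moment, N m; "opening": finger opening in mm; "grip_force": force on a finger pad.
Only numpy, scipy, OpenCV 4.12 (cv2) and the standard library are available. Lean on these libraries where they do the work, as an engineer would, in place of code of your own. Each camera call takes 0.05 s, during which the arm holds its last target. There are 200 camera calls.

TASK

The carver's turntable has just been greased: with a fingertip, flick the block on its round plate so that the plate spins freely anticlockwise (seen from above), and let it run untouched until the block has gone past the pointer at least once. Then, on a later pass, brake it with one fingertip pressed down on the plate's flat top so that it stops with the pointer pointing at the block, and leave it there. It must not come to rest anywhere else after passing the pointer, the block is not touched again after the flick, nothing is gripped, and the things lying around stay where they are.

Things in the scene. Friction and masses are not known exactly. Their poses are not given: they have to be found in the camera images.
- centre (a point): Centre of the turntable plate's flat top, on its axis, 66 mm above the bench. The plate is a plywood disc, radius 140 mm, 16 mm thick; its top is flat and clear from the centre out to radius 104 mm. It turns about a vertical axis over a fixed square foot (220 mm). Its bearing is rubber-mounted: under a press the plate starts to sink at 5 to 8 N and gives 10 mm by about 20 N. Such a press on the flat stops it at once.
- index (a point): Fixed point where the pointer points: at the rim radius (140 mm from the axis) and plate-top height. The pointer is a steel spike 42 mm long, 14 mm thick, its tip 7 mm outside the rim, on a dark wooden post (22 x 28 mm, its top 80 mm above the bench, 189 to 211 mm from the axis). The direction from centre to index is the pointer's.
- mark (a point): Turns with the plate: on its rim (140 mm from the axis), at plate-top height, on the radial centre line of the block. The pointer points at the block when this lies within 33 mm of index.
- block (a point): Dark wooden stop block screwed on the plate near the rim: 30 mm radially, 60 mm along the rim, 28 mm tall; this point is the centre of its underside, on the plate's top, 120 mm from the axis; x points radially outward, y anticlockwise along the rim. The only raised thing on the plate; push its flat -y face for an anticlockwise flick.
- wheel (a joint): Plate angle in rad, anticlockwise positive, counting on over turns without wrapping; 0, 2 pi, 4 pi .. when the block is exactly at the pointer. Starts at rest between -3.0 and -1.9. Free bearing, no spring: light viscous drag (time constant 8 to 13 s) and slight friction (about 0.04 rad/s2): let go at 4 rad/s it runs some 24 s, about 5 turns.
- mallet: Wooden mallet lying on the bench, about 230 mm long, head 85 mm across; a bystander, not to be disturbed.
- chisel: Wood chisel with a round handle lying on the bench, 240 mm long; a bystander.
- waxjar: Jar of wax, 70 mm across and 70 mm tall, standing on the bench; a bystander.
- offcut: Wooden offcut 50 x 120 x 35 mm lying on the bench; a bystander.

How it is judged (in metres and radians):
On the way, in this order (a step that is already met when the one before it is completed fails the run):
1. the plate spins freely anticlockwise, flicked and let go (contact force between the fingers and plate_top below 0.05 N and contact force between the fingers and stop_block below 0.05 N and velocity of joint wheel above 1.2 rad/s and horizontal distance between mark and index above 0.06 m), for 0.1 s.
2. the block passes the pointer while the plate runs untouched (contact force between the fingers and plate_top below 0.05 N and contact force between the fingers and stop_block below 0.05 N and velocity of joint wheel above 0.15 rad/s and horizontal distance between mark and index below 0.05 m).
3. on a later pass a fingertip pressed on the plate's flat top has stopped it with the pointer at the block (contact force between the fingers and plate_top above 0.3 N and horizontal distance between mark and index below 0.033 m and velocity of joint wheel between -0.08 and 0.08 rad/s and value of joint wheel above 5 rad), for 0.15 s.
At the end, for the whole second after the job is handed in: The plate, after at least one free pass, is at rest (slower than 0.03 rad/s) with the block at the pointer: the rim mark on the block's centre line within 33 mm of the point the pointer points at (about half the block's width either way) (horizontal distance between mark and index below 0.033 m and value of joint wheel above 5 rad and velocity of joint wheel between -0.03 and 0.03 rad/s); the robot touches nothing.
It fails at once if after passing the pointer for the first time, the plate comes to rest (or turns back) away from the pointer (value of joint wheel above 0.6 rad and velocity of joint wheel below 0.05 rad/s and horizontal distance between mark and index above 0.036 m).
It fails at once if the block is touched again after it has passed the pointer (value of joint wheel above 0.6 rad and contact force between the fingers and stop_block above 0.3 N).
It fails at once if the turntable is stopped with another part of the arm (contact force between the arm and wheel above 0.5 N).
It fails at once if the block is taken between the fingers (x of the grasp point in the frame of block between -0.02 and 0.02 m and y of the grasp point in the frame of block between -0.028 and 0.028 m and z of the grasp point in the frame of block below 0.034 m).
It fails at once if a bystander (mallet, chisel, jar or offcut) is moved or lifted (distance of any of mallet, chisel, waxjar, offcut from where it was at the start of the episode above 0.02 m).
It also fails if it takes over 64 s, if anything falls off the work surface, if the arm or the gripper's body presses on something with over 40 N, if the wrist force passes 120 N, or if a joint passes its speed limit or range.

## Working session

There is one attempt and no reset: what is moved stays moved. The work goes in short steps, Python scripts to look and compute and a shell command to move; the robot and the scene stay as the last step left them, time stands still between calls to the robot, and variables do not carry over. Pictures are saved under pics/ and viewed, at most 10 in all, crops included, and the job is handed in when it is done.

```bash
mkdir -p pics
python3 - <<'E'
from cell import manip, grab_frame, get_calibration
import cv2, numpy as np
for n in("scene","top"):
    im,d=grab_frame(n); cv2.imwrite(f"pics/{n}0.png",im[...,::-1]); np.save(f"pics/{n}0d.npy",d)
    c=get_calibration(n); print(n,c)
print(manip.get_obs())
E
```

```text
scene {'mtx': array([[380.67674434,   0.        , 315.96898767],
       [  0.        , 380.67674434, 199.4830785 ],
       [  0.        ,   0.        ,   1.        ]]), 'D': array([-0.08361508,  0.        ,  0.        ,  0.        ,  0.        ]), 'origin': array([1103.82453956,  761.43688854,  968.85768574]), 'orientation': array([[-0.79334407,  0.41793408, -0.44264691],
       [ 0.60872807,  0.53572061, -0.58519533],
       [-0.007438  , -0.73371284, -0.67941898]])}
top {'mtx': array([[494.89197929,   0.        , 318.94251926],
       [  0.        , 494.89197929, 201.14622023],
       [  0.        ,   0.        ,   1.        ]]), 'D': array([-0.13481109,  0.        ,  0.        ,  0.        ,  0.        ]), 'origin': array([ 334.9795229 ,   -7.54398532, 1693.04094127]), 'orientation': array([[-0.01206675, -0.99265977,  0.12033692],
       [-0.99988549,  0.01307767,  0.00761454],
       [-0.00913238, -0.12023126, -0.99270391]])}
{'time_s': 0.1, 'qpos': array([-8.16514272e+01,  9.11032052e+00,  9.15658060e+01, -7.18993661e-04,
        7.94268569e+01, -1.20371018e+01]), 'qvel': array([ 0.12344332, -0.10691771, -0.2149622 ,  0.02917312, -0.04834369,
       -0.01752575]), 'joint_efforts': array([-5.70387037e-04, -3.96989322e+01, -3.32338321e+01, -2.00786922e-04,
        4.25294886e-03,  4.05121057e-05]), 'tool_pos': array([ 200.1862012 , -538.37197123,  203.99546337]), 'orientation': array([[ 9.37368355e-01,  3.48339621e-01, -2.73178372e-04],
       [ 3.48339540e-01, -9.37366742e-01,  1.77656066e-03],
       [ 3.62778145e-04, -1.76045057e-03, -9.99998385e-01]]), 'wrist_force': array([-0.73957173,  0.52348442, -0.18649595]), 'ft_torque': array([0.00210206, 0.01085243, 0.02500122]), 'grip_force': 0.0, 'opening': 85.24176628923279}
```

View pics/top0.png

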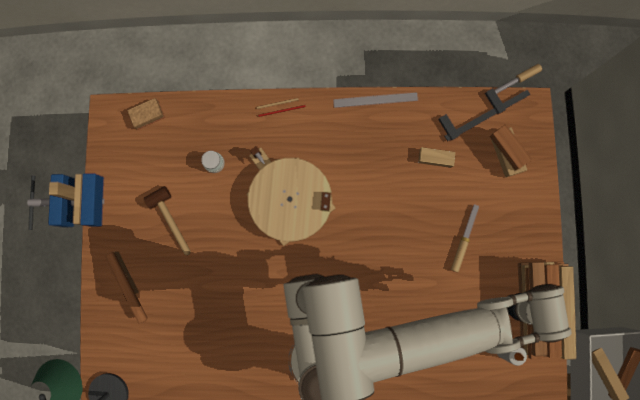

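View pics/scene0.png

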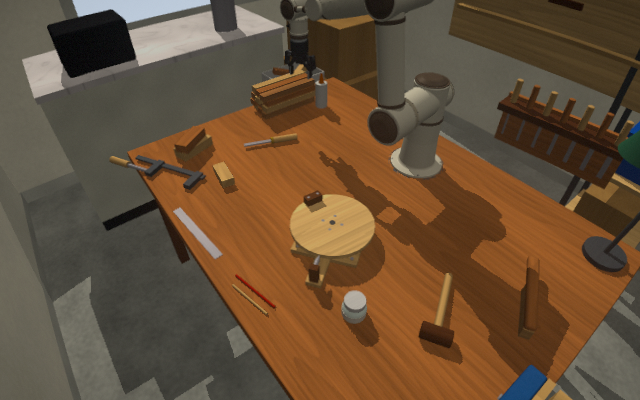

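The plate is centred near (290,200) in the top picture. The block is at (326,201), to the right (-y). The pointer post is near (260,157), with the jar at (212,161) beyond it. I'll enlarge both views.

```bash
python3 - <<'E'
import cv2,numpy as np
a=cv2.imread("pics/top0.png")[140:260,230:350]; b=cv2.imread("pics/scene0.png")[180:300,270:390]
a=cv2.resize(a,(400,400),interpolation=cv2.INTER_CUBIC) if 0 else cv2.resize(a,(480,480),interpolation=cv2.INTER_CUBIC)
cv2.imwrite("pics/crop.png",a)
E
cat > h.py <<'E'
import numpy as np,cv2
from cell import manip,grab_frame,get_calibration
def toworld(name,uv,z):
    c=get_calibration(name)
    p=cv2.undistortPoints(np.array(uv,float).reshape(-1,1,2),c["mtx"],c["D"])[:,0]
    r=np.c_[p,np.ones(len(p))]@c["orientation"].T; o=c["origin"]
    return o+r*((np.broadcast_to(z,len(p))-o[2])/r[:,2])[:,None]
E
python3 - <<'E'
from h import *
im=cv2.imread("pics/top0.png")
hsv=cv2.cvtColor(im,cv2.COLOR_BGR2HSV)
# sample pixel colours
for p in [(275,190),(300,220),(326,201),(290,250),(240,200)]: print(p,hsv[p[1],p[0]])
d=np.load("pics/top0d.npy"); print(d[190:210:4,250:340:6].round())
E
```

```text
(275, 190) [ 19 102 170]
(300, 220) [ 18 104 169]
(326, 201) [ 10 154  78]
(290, 250) [ 13 165  85]
(240, 200) [ 13 167  90]
[[1653. 1647. 1655. 1643. 1641. 1644. 1643. 1646. 1641. 1644. 1637. 1640.
  1645. 1636. 1709.]
 [1649. 1641. 1643. 1646. 1645. 1637. 1640. 1645. 1648. 1646. 1643. 1642.
  1616. 1614. 1709.]
 [1640. 1637. 1647. 1640. 1640. 1644. 1646. 1633. 1637. 1640. 1642. 1635.
  1615. 1614. 1707.]
 [1645. 1635. 1639. 1643. 1642. 1641. 1642. 1643. 1640. 1635. 1643. 1641.
  1609. 1604. 1705.]
 [1636. 1636. 1637. 1639. 1634. 1637. 1642. 1631. 1639. 1641. 1636. 1633.
  1611. 1600. 1698.]]
```

View pics/crop.png

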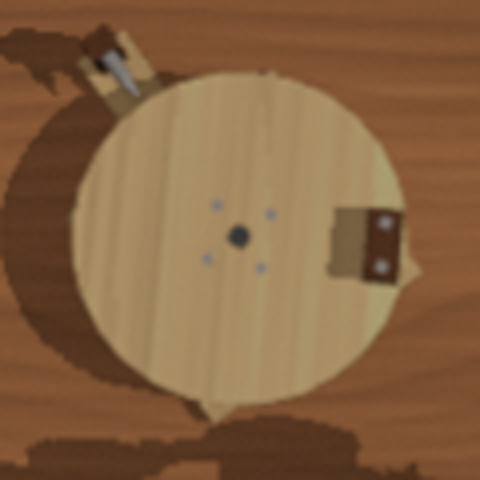

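In the crop (×4) the axis bolt is at (238,237), the pointer tip at (138,96), the post end of the spike at (105,52), the post top at about (102,43), and the block's top centre at (383,246).

Run:
```python
from h import *
f=lambda p:[230+(p[0]+.5)/4-.5,140+(p[1]+.5)/4-.5]
rim=[(72,238),(405,238),(238,71),(238,405)]
P=toworld("top",[f(p) for p in [(238.5,237.5),(138,96),(105,52),(383,246)]+rim],[66,68,68,94]+[66]*4)
print(P.round(1)); c=P[4:].mean(0); print("c",c)
c=(P[0]+c)/2
for q in P[1:4]:
    v=q-c; print(np.hypot(*v[:2]),np.degrees(np.arctan2(v[1],v[0])))
```

```text
[[540.7 103.3  66. ]
 [661.  187.   68. ]
 [699.1 215.1  68. ]
 [528.6 -16.2  94. ]
 [542.1 242.1  66. ]
 [538.4 -34.7  66. ]
 [681.4 103.2  66. ]
 [402.  104.5  66. ]]
c [540.99644757 103.78609044  66.        ]
146.30613804174288 34.785577683824364
193.6251142762911 35.156274330546005
120.3967900129345 -95.82870435344608
```

Centre is about (541, 103.5), the pointer is at 35° and the block at -95.8° (wheel about -2.28 rad). First I'll close the fingers, align the tool with the world axes and move above the planned brake spot at about (476, 103).

```bash
python3 -m crank '{"travel":[[0,0,0],[0,0,0],[0,0,0],[16,-37.5,0],[16,-37.5,0],[16,-37.5,0],[16,-37.5,0],[16,-37.5,0],[16,-37.5,0],[16,-37.5,0]],"rot":[[0,0,0.119],[0,0,0.119],[0,0,0.118],[0,0,0],[0,0,0],[0,0,0],[0,0,0],[0,0,0],[0,0,0],[0,0,0]],"fingers":[1,1,1,1,1,1,1,1,1,1]}' 40
python3 -m crank '{"travel":[[16,-37.5,0],[16,-37.5,0],[16,-37.5,0],[16,-37.5,0],[16,-37.5,0],[16,-37.5,0],[16,-37.5,0],[16,-37.5,0],[16,-37.5,0],[0,0,0]],"rot":[[0,0,0],[0,0,0],[0,0,0],[0,0,0],[0,0,0],[0,0,0],[0,0,0],[0,0,0],[0,0,0],[0,0,0]],"fingers":[1,1,1,1,1,1,1,1,1,1]}'
python3 -c "
from h import *
o=manip.get_obs()
for k in ('time_s','tool_pos','orientation','wrist_force','opening','qpos'): print(k,o[k])"
```

```text
time_s: 0.93
tool_pos: [312.4, -274.4, 204.5]
orientation: [[1.0, -0.001, -0.0], [-0.001, -1.0, 0.001], [-0.0, -0.001, -1.0]]
wrist_force: [0.2, -0.4, -0.9]
opening: -0.3
grip_force: 0.0
time_s: 1.77
tool_pos: [457.2, 67.1, 204.5]
orientation: [[1.0, 0.007, -0.0], [0.007, -1.0, 0.003], [-0.0, -0.003, -1.0]]
wrist_force: [-0.1, -0.6, -1.0]
opening: 0.2
grip_force: 0.0
time_s 1.7667
tool_pos [457.16659293  67.12060898 204.46402827]
orientation [[ 9.99974074e-01  7.20063835e-03 -4.27983531e-05]
 [ 7.20073478e-03 -9.99969513e-01  3.02022880e-03]
 [-2.10494730e-05 -3.02045867e-03 -9.99995438e-01]]
wrist_force [-0.10615978 -0.58650211 -0.9934166 ]
opening 0.17671126197264236
qpos [ -6.81471728  -8.20185113 108.92974288   0.17457116  79.29512525
  82.74024815]
```

```bash
python3 -m crank '{"travel":[[19,-33,0],[0,0,40],[0,0,40],[0,0,34],[0,0,0],[0,0,0],[0,0,0]],"rot":[[0,0,0],[0,0,0],[0,0,0],[0,0,0],[0,0,0],[0,0,0],[0,0,0]],"fingers":[1,1,1,1,1,1,1]}'
for i in 1 2; do python3 -m crank '{"travel":[[0,0,5],[0,0,0]],"rot":[[0,0,0],[0,0,0]],"fingers":[1,1]}' | egrep 'tool_pos|wrist'; done
for i in 1 2 3; do python3 -m crank '{"travel":[[0,0,2],[0,0,0]],"rot":[[0,0,0],[0,0,0]],"fingers":[1,1]}' | egrep 'tool_pos|wrist'; done
```

```text
time_s: 2.35
tool_pos: [476.8, 93.7, 92.9]
orientation: [[1.0, -0.001, 0.003], [-0.001, -1.0, -0.0], [0.003, 0.0, -1.0]]
wrist_force: [0.4, 0.4, 0.6]
opening: 0.1
grip_force: 0.0
tool_pos: [476.9, 93.7, 87.6]
wrist_force: [-0.5, -0.1, -0.3]
tool_pos: [475.6, 93.9, 81.0]
wrist_force: [-0.4, 0.8, -0.7]
tool_pos: [475.2, 94.0, 78.7]
wrist_force: [-0.2, -0.3, -1.2]
tool_pos: [475.2, 94.0, 76.6]
wrist_force: [0.3, -0.3, 0.1]
tool_pos: [475.1, 94.0, 74.5]
wrist_force: [-0.2, 0.3, 0.0]
```

```bash
for i in 1 2 3; do python3 -m crank '{"travel":[[0,0,2],[0,0,0]],"rot":[[0,0,0],[0,0,0]],"fingers":[1,1]}' | egrep 'tool_pos|wrist|opening'; done
```

```text
tool_pos: [475.2, 94.0, 72.5]
wrist_force: [0.6, -0.5, 0.5]
opening: 0.4
tool_pos: [475.2, 94.0, 70.5]
wrist_force: [-0.1, -0.5, 0.3]
opening: 0.1
tool_pos: [475.2, 94.0, 68.6]
wrist_force: [0.1, -0.1, -0.8]
opening: -0.0
```

Run:
```python
from h import *
im,d=grab_frame("scene"); c=im[130:290,240:440,::-1]
cv2.imwrite("pics/s1.png",cv2.resize(c,None,fx=4,fy=3.75,interpolation=cv2.INTER_CUBIC)[:600,:800])
print(manip.get_obs()['tool_pos'])
```

```text
[475.22845097  93.96892969  68.68921203]
```

View pics/s1.png

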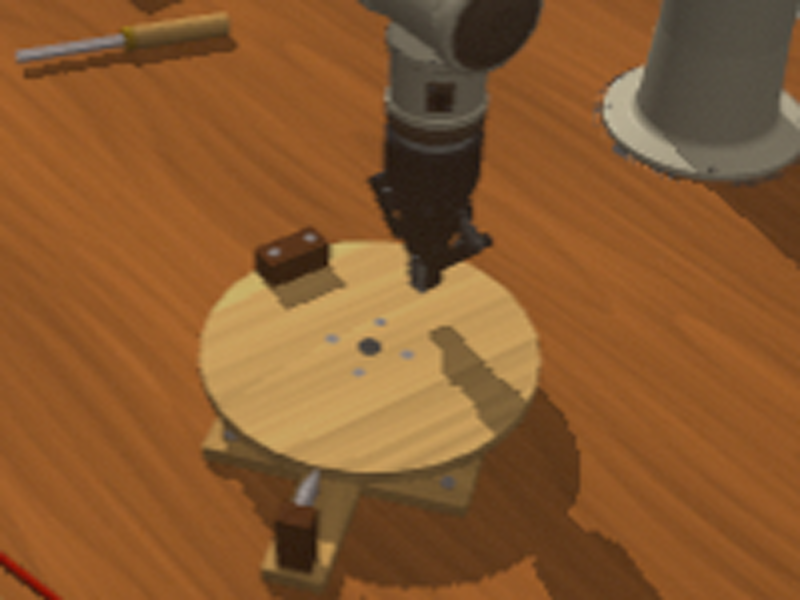

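The fingertip, at crop (425,290), is still clearly separated from its shadow tip at (440,330). So the real height doesn't match the reported z of 68.7, and I'll check it with depth.

Run:
```python
from h import *
f=lambda p:[240+(p[0]+.5)/4-.5,130+(p[1]+.5)/3.75-.5]
uv=[f((425,288)),f((440,330)),f((370,346)),f((315,475))]
for z in (66,76,86,96): print(z,toworld("scene",uv,z).round(1).tolist())
im,d=grab_frame("scene"); D=d
for a in range(196,212,2): print(a,D[a,340:354:2].round())
c=get_calibration("scene"); u=np.array(f((425,286)))
R,o=c["orientation"],c["origin"]
for n in [(346,203),(346,205),(347,205),(345,200)]:
    p=cv2.undistortPoints(np.array([[n]],float),c["mtx"],c["D"])[0,0]; print(n,(o+R@(np.array([*p,1])*D[n[1],n[0]])).round(1))
for i in range(3): print(manip.get_obs()['tool_pos'],manip.get_obs()['qpos'])
```

```text
66 [[456.2, 74.5, 66.0], [481.5, 122.9, 66.0], [539.7, 102.3, 66.0], [663.2, 188.0, 66.0]]
76 [[463.4, 82.1, 76.0], [488.4, 129.9, 76.0], [546.0, 109.6, 76.0], [668.0, 194.4, 76.0]]
86 [[470.6, 89.7, 86.0], [495.3, 137.0, 86.0], [552.2, 116.9, 86.0], [672.9, 200.7, 86.0]]
96 [[477.7, 97.3, 96.0], [502.2, 144.1, 96.0], [558.5, 124.2, 96.0], [677.8, 207.1, 96.0]]
196 [1340. 1226. 1216. 1203. 1221. 1221. 1212.]
198 [1335. 1234. 1222. 1215. 1217. 1196. 1186.]
200 [1320. 1241. 1237. 1226. 1206. 1200. 1191.]
202 [1315. 1246. 1236. 1231. 1233. 1319. 1319.]
204 [1316. 1254. 1237. 1239. 1240. 1308. 1310.]
206 [1302. 1303. 1248. 1244. 1251. 1299. 1296.]
208 [1297. 1298. 1295. 1294. 1297. 1292. 1298.]
210 [1287. 1290. 1292. 1285. 1291. 1288. 1290.]
(346, 203) [484.5 104.  120.5]
(346, 205) [484.7 104.9 112.3]
(347, 205) [481.3 106.  111.1]
(345, 200) [490.3 104.7 137.6]
[475.30694197  93.97902613  68.79973986] [-3.14273604e+00  4.61525408e+00  1.12866033e+02 -8.32942952e-04
  6.25296079e+01  8.68693760e+01]
[475.30694197  93.97902613  68.79973986] [-3.14273604e+00  4.61525408e+00  1.12866033e+02 -8.32942952e-04
  6.25296079e+01  8.68693760e+01]
[475.30694197  93.97902613  68.79973986] [-3.14273604e+00  4.61525408e+00  1.12866033e+02 -8.32942952e-04
  6.25296079e+01  8.68693760e+01]
```

The tip is really about 20–40 mm above the plate, so reported z is not a guide here. I'll keep lowering and go by feel.

```bash
for i in 1 2 3; do python3 -m crank '{"travel":[[0,0,5],[0,0,0]],"rot":[[0,0,0],[0,0,0]],"fingers":[1,1]}' | egrep 'tool_pos|wrist'; done
```

```text
tool_pos: [474.8, 94.0, 63.1]
wrist_force: [-0.3, -0.0, 0.1]
tool_pos: [474.7, 94.0, 57.9]
wrist_force: [0.4, 0.5, 0.0]
tool_pos: [474.7, 94.0, 53.0]
wrist_force: [-0.2, 0.0, 0.4]
```

Run:
```python
from h import *
im,d=grab_frame("scene"); c=im[150:230,290:390,::-1]
cv2.imwrite("pics/s2.png",cv2.resize(c,None,fx=6,fy=6,interpolation=cv2.INTER_CUBIC))
o=manip.get_obs(); print(o['time_s'],o['tool_pos'],o['wrist_force'],o['opening'])
```

```text
4.3333 [474.87175323  93.98540515  53.26993174] [ 0.16557307  0.11099074 -0.11885685] -0.25050298314962127
```

View pics/s2.png

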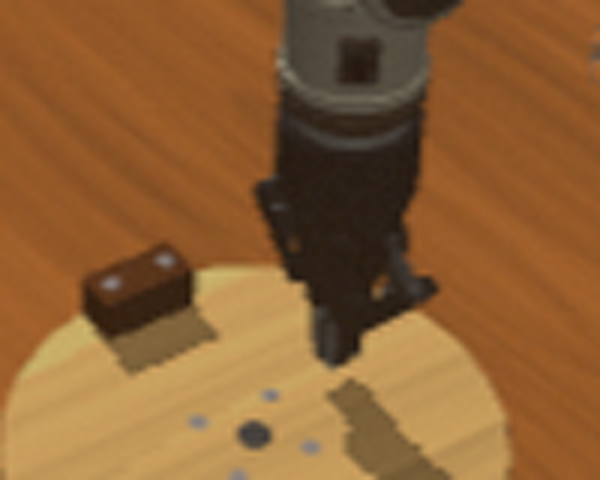

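The gap to the shadow is shrinking: tip at (335,362), shadow tip at (345,382), still roughly 10–15 mm up. I'll continue in finer steps.

```bash
for i in 1 2 3 4 5; do python3 -m crank '{"travel":[[0,0,3],[0,0,0]],"rot":[[0,0,0],[0,0,0]],"fingers":[1,1]}' | egrep 'tool_pos|wrist'; done
```

```text
tool_pos: [475.2, 94.0, 50.5]
wrist_force: [-0.5, 0.3, 0.3]
tool_pos: [475.1, 94.0, 47.5]
wrist_force: [0.4, 0.1, -0.3]
tool_pos: [475.0, 94.0, 44.4]
wrist_force: [-0.1, -0.5, 0.8]
tool_pos: [475.0, 94.0, 41.4]
wrist_force: [-0.7, -0.2, -0.4]
tool_pos: [475.7, 93.9, 39.0]
wrist_force: [-0.9, -0.1, 6.2]
```

Contact is at reported z of about 40, so the tip is at reported z + 26. With the tip on the plate I'll check the lateral position too.

Run:
```python
from h import *
im,d=grab_frame("scene"); c=im[180:240,310:390,::-1]
cv2.imwrite("pics/s3.png",cv2.resize(c,None,fx=8,fy=8,interpolation=cv2.INTER_CUBIC))
o=manip.get_obs(); print(o['time_s'],o['tool_pos'],o['wrist_force'])
```

```text
5.2167 [475.67819263  93.9152905   39.28594711] [-1.92975849 -0.15295022  5.57135318]
```

View pics/s3.png

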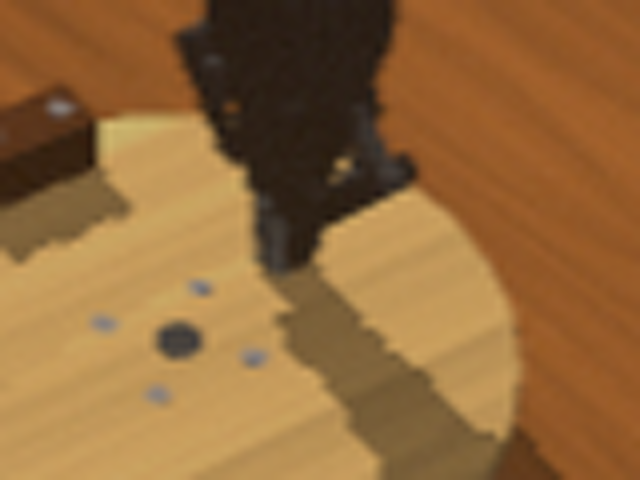

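The tip now meets its shadow, so it is in contact. Its corners are at about (262,263), (287,270) and (318,240).

Run:
```python
from h import *
f=lambda p:[310+(p[0]+.5)/8-.5,180+(p[1]+.5)/8-.5]
print(toworld("scene",[f((262,263)),f((287,270)),f((318,240)),f((178,340))],66).round(1))
```

```text
[[484.8  89.3  66. ]
 [479.2  98.9  66. ]
 [457.   93.3  66. ]
 [541.  102.3  66. ]]
```

Lateral bias is only a few mm. Now I'll lift and go behind the block's -y face, with the tip about 10 mm above plate height and outside the rim.

```bash
python3 -m crank '{"travel":[[0,0,-35],[-31,20,0],[0,30,0],[0,28,0],[0,28,0],[0,0,12],[0,0,12],[0,0,0]],"rot":[[0,0,0],[0,0,0],[0,0,0],[0,0,0],[0,0,0],[0,0,0],[0,0,0],[0,0,0]],"fingers":[1,1,1,1,1,1,1,1]}'
python3 - <<'E'
from h import *
im,d=grab_frame("scene"); c=im[160:280,260:400,::-1]
cv2.imwrite("pics/s4.png",cv2.resize(c,None,fx=5,fy=5,interpolation=cv2.INTER_CUBIC))
E
```

```text
time_s: 5.88
tool_pos: [442.5, -12.0, 47.9]
orientation: [[1.0, -0.001, -0.004], [-0.001, -1.0, 0.001], [-0.004, -0.001, -1.0]]
wrist_force: [-0.4, 0.1, -0.6]
opening: 0.1
grip_force: 0.0
```

View pics/s4.png

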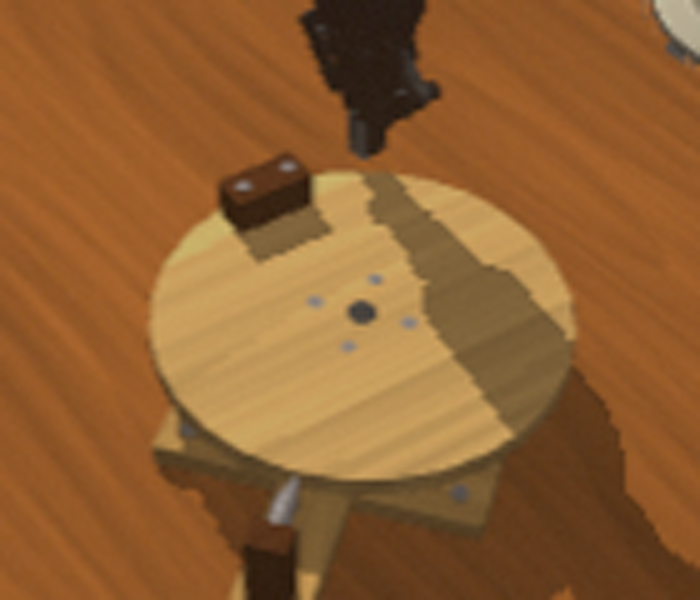

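The tip at (365,152) is behind the block's -y face, whose edge is at (310,190). Now the flick: approach, accelerate, back off and lift.

```bash
python3 -m crank '{"travel":[[15,0,-1],[15,0,-1],[12,0,0],[15,0,0],[20,0,0],[25,0,0],[-15,0,-25],[-10,0,-25],[0,0,-10]],"rot":[[0,0,0],[0,0,0],[0,0,0],[0,0,0],[0,0,0],[0,0,0],[0,0,0],[0,0,0],[0,0,0]],"fingers":[1,1,1,1,1,1,1,1,1]}'
cat > ang.py <<'E'
from h import *
C=np.array([541,103.5]); P0=35.0
c=get_calibration("top")
def ang(im):
    # dark-brown block on rim annulus, sampled at block-top height
    th=np.radians(np.arange(0,360,1.0)); v=np.zeros(360)
    for r in (114,118,122,126):
        w=np.c_[C[0]+r*np.cos(th),C[1]+r*np.sin(th),np.full(360,94.)]
        uv,_=cv2.projectPoints((w-c["origin"])@c["orientation"],np.zeros(3),np.zeros(3),c["mtx"],c["D"])
        uv=uv[:,0].astype(np.float32)
        g=cv2.cvtColor(cv2.remap(im,uv[:,0][None],uv[:,1][None],cv2.INTER_LINEAR),cv2.COLOR_RGB2HSV)[0].astype(float)
        v+=((g[:,2]<110)&(g[:,1]>135))/4
    k=np.ones(29); s=np.real(np.fft.ifft(np.fft.fft(v)*np.conj(np.fft.fft(np.r_[k,np.zeros(331)]))))
    i=s.argmax(); j=(i+np.arange(-8,37))%360; w=v[j]
    a=(i-8+(np.arange(45)*w).sum()/max(w.sum(),1e-9))
    return np.radians((a-P0+180)%360-180), s.max()
def meas(n):
    L=[]
    for _ in range(n):
        t=manip.get_obs()["time_s"]; im,_d=grab_frame("top"); L.append((t,*ang(im)))
    return np.array(L)
E
python3 - <<'E'
from ang import *
print(ang(cv2.imread("pics/top0.png")[...,::-1].copy()))
a=meas(5); print(a.round(3))
E
```

```text
time_s: 6.68
tool_pos: [522.0, -11.8, 114.2]
orientation: [[1.0, 0.001, 0.002], [0.001, -1.0, -0.0], [0.002, 0.0, -1.0]]
wrist_force: [0.2, 0.5, 0.9]
opening: 0.0
grip_force: 0.0
(np.float64(-2.288285315660202), np.float64(13.75))
[[ 6.683 -0.949 12.5  ]
 [ 6.733 -0.843 15.5  ]
 [ 6.783 -0.702 15.5  ]
 [ 6.833 -0.539 16.25 ]
 [ 6.883 -0.389 15.25 ]]
```

The plate is spinning freely at about 3 rad/s. I'll move to hover over the flat near r=57, then measure the run.

```bash
python3 -m crank '{"travel":[[-12,-35,0],[-12,-35,0],[-12,-35,0],[0,0,0],[0,0,34],[0,0,33],[0,0,0],[0,0,0]],"rot":[[0,0,0],[0,0,0],[0,0,0],[0,0,0],[0,0,0],[0,0,0],[0,0,0],[0,0,0]],"fingers":[1,1,1,1,1,1,1,1]}'
cat >> ang.py <<'E'
from scipy.optimize import least_squares
def fit(M,tau0=10.5):
    t=M[:,0]; th=np.unwrap(M[:,1])
    def model(p,tt):
        w,tau,a,f=p; s=tt-t[0]; 
        return a+(w+f*tau)*tau*(1-np.exp(-s/tau))-f*tau*s
    w0=np.polyfit(t[:6],th[:6],1)[0]
    r=least_squares(lambda p:np.r_[(model(p,t)-th)/.03,(p[1]-10.5)/2,(p[3]-.04)/.01],[w0,tau0,th[0],.04],loss="soft_l1")
    tt=t[0]+np.arange(0,45,.01); y=model(r.x,tt); w=np.gradient(y,tt)
    print("fit",r.x.round(3),"rms",np.std(model(r.x,t)-th).round(4),"now",t[-1])
    n=w.argmax(); end=np.argmax(w<=0.0) or len(w)-1
    for k in range(-1,12):
        q=2*np.pi*k
        if y[0]<q<y[end]: i=np.searchsorted(y[:end],q); print("pass",k,"t",tt[i].round(2),"w",w[i].round(2))
    print("stops at",y[end].round(2),"t",tt[end].round(1))
E
python3 - <<'E'
from ang import *
M=meas(50); np.save("M.npy",M); print(M[::4,1:].round(2).tolist()); fit(M)
E
```

```text
time_s: 7.6
tool_pos: [483.5, 92.8, 43.4]
orientation: [[1.0, -0.0, -0.005], [-0.0, -1.0, 0.0], [-0.005, -0.0, -1.0]]
wrist_force: [-0.1, 0.0, 0.3]
opening: -0.1
grip_force: 0.0
[[1.45, 11.75], [1.76, 4.0], [2.06, 10.25], [2.23, 14.0], [2.51, 12.0], [2.66, 7.0], [2.96, 4.0], [-3.08, 10.75], [-2.88, 15.0], [-2.68, 15.25], [-2.46, 14.5], [-2.25, 15.25], [-2.04, 14.25]]
fit [ 1.321 11.343  1.475  0.038] rms 0.0517 now 10.05
pass 1 t 12.43 w 0.72
stops at 9.64 t 23.6
```

The descent overshot and brushed the plate briefly, but it's after the first pass and the plate still runs at about 1 rad/s. The next pass at t≈12.4 will be at about 0.7 rad/s, which suits braking. I'll refine the prediction.

Run:
```python
from ang import *
M=np.load("M.npy"); M=M[28:]
M=np.r_[M,meas(34)]; np.save("M2.npy",M); print(M[-6:].round(3).tolist()); fit(M)
print(np.polyfit(M[-12:,0],M[-12:,1],1), manip.get_obs()['tool_pos'])
```

```text
[[11.5, -0.638, 16.5], [11.55, -0.586, 16.0], [11.6, -0.558, 15.75], [11.65, -0.503, 16.25], [11.7, -0.466, 15.0], [11.75, -0.425, 15.25]]
fit [ 1.138 12.247 -3.116  0.034] rms 0.0093 now 11.75
pass 0 t 12.3 w 0.77
stops at 4.09 t 25.1
[  0.87338103 -10.68388098] [485.40911742  92.96085475  44.91777707]
```

```bash
python3 -m crank '{"travel":[[0,0,0],[0,0,0],[0,0,0],[0,0,0],[0,0,0],[0,0,13],[0,0,0],[0,0,0],[0,0,0],[0,0,0]],"rot":[[0,0,0],[0,0,0],[0,0,0],[0,0,0],[0,0,0],[0,0,0],[0,0,0],[0,0,0],[0,0,0],[0,0,0]],"fingers":[1,1,1,1,1,1,1,1,1,1]}'
python3 - <<'E'
from ang import *
print(meas(3).round(3).tolist(),manip.get_obs()['wrist_force'])
E
```

```text
time_s: 12.63
tool_pos: [487.3, 92.6, 34.1]
orientation: [[1.0, -0.0, 0.003], [-0.0, -1.0, -0.001], [0.003, 0.001, -1.0]]
wrist_force: [-2.3, -0.1, 12.6]
opening: -0.2
grip_force: 6.3
[[12.633, 0.002, 14.0], [12.683, 0.003, 14.0], [12.733, 0.002, 14.0]] [-2.38677901 -0.84535159 12.94161565]
```

Stopped at 0.002 rad from the pointer with a 13 N press. Now I'll lift straight up and clear.

```bash
python3 -m crank '{"travel":[[0,0,0],[0,0,0],[0,0,-4],[0,0,-5],[0,0,-10],[0,0,-25],[0,0,-35],[0,0,-35],[0,0,0],[0,0,0]],"rot":[[0,0,0],[0,0,0],[0,0,0],[0,0,0],[0,0,0],[0,0,0],[0,0,0],[0,0,0],[0,0,0],[0,0,0]],"fingers":[1,1,1,1,1,1,1,1,1,1]}'
python3 - <<'E'
from ang import *
print(meas(6).round(3).tolist())
im,_=grab_frame("scene"); cv2.imwrite("pics/end.png",im[...,::-1])
E
```

```text
time_s: 13.62
tool_pos: [487.2, 92.9, 148.7]
orientation: [[1.0, -0.0, 0.005], [-0.0, -1.0, -0.0], [0.005, 0.0, -1.0]]
wrist_force: [0.2, 0.7, -0.2]
opening: 0.3
grip_force: 0.0
[[13.617, -0.009, 15.75], [13.667, -0.008, 15.75], [13.717, -0.002, 15.25], [13.767, -0.006, 15.0], [13.817, -0.003, 15.75], [13.867, -0.008, 15.75]]
```

View pics/end.png

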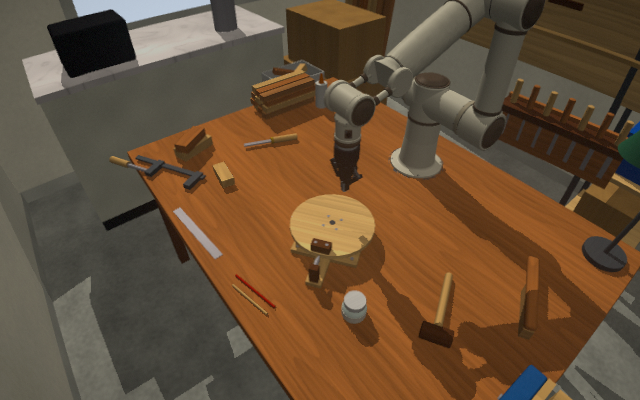

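The block at (320,246) rests at the pointer (316,262). The arm is clear above the plate and the bystanders haven't moved.

```bash
python3 -c "
from cell import manip
print(manip.finish_job())"
```

```text
the job is handed in; nothing more can be done
None
```

I flicked the plate, let it pass the pointer freely once, and braked it on the next pass; it came to rest within about 0.01 rad of the pointer, and the job is handed in (no verdict was returned). Just after the free pass, the lowering fingertip seems to have brushed the plate and slowed it.

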